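Feel which spacer blocks lie wrong side up and roll them over

TASK

The four black spacer blocks on the blue mat must all lie deep recess up, ready for their bolt heads, but some were put down shallow recess up, and from above the two look alike: a fingertip in the recess tells them apart. Gently roll over the ones that are wrong, so that all four end flat on the mat with the deep recess up. Do not drop or fling a block, and do not shove or tip the tray stack, tape roll, pump bottle or marker.

Things in the scene. Friction and masses are not known exactly. Their poses are not given: they have to be found in the camera images.
- block_a: black acetal spacer block, one of four alike: square bar 84 x 44 x 44 mm, about 0.2 kg. Origin at its centre; x along its length, y and z across. Each of its two z faces has a milled recess in the middle, 46 mm (along x) x 30 mm (along y), square-cornered, flat-floored. One is 11 mm deep (deep side), the other 4 mm (shallow side); the y faces and the ends are plain
- block_b: black spacer block like block_a, same size and axes. In each recess floor shows a 14 mm dark bolt hole (filled, level with the floor), so that both sides look the same. Lying flat, the block's centre is 22 mm and its top 44 mm above the mat; the floor of the upper recess is then 33 mm above the mat with the deep side up, 40 mm with the shallow side up
- block_c: black spacer block like block_a, same size and axes. Whether the deep recess is at +z or at -z differs from block to block and is not told: feel it. At the start one recess faces up, the z axis points up and the x axis lies within 0.7 rad of the mat's x axis; how many are wrong is not told
- block_d: black spacer block like block_a, same size and axes. On the grippy mat a block does not slide: a fingertip pushing forward and up, high on a long side, rolls it a quarter turn over its far lower edge, moving its centre 44 mm; past 45 degrees it falls on by itself. Two quarter turns the same way turn it over
- mat: blue silicone bench mat with high friction (about 1.1 for the blocks), fixed, 340 mm (x) x 600 mm (y) x 4 mm. Origin at the centre of its underside, on the bench; top at z = 4 mm
- tray_stack: bystander: a nested stack of small clear, whitish plastic trays standing on the mat, 88 (x) x 68 (y) x 54 mm, loose, 0.25 kg. Origin at the centre of its underside
- tape_roll: bystander: a roll of pink tape lying on the mat, 86 mm across, 60 mm bore, 24 mm high, loose, 0.12 kg. Origin at the centre of its underside
- pump_bottle: bystander: a clear pump bottle standing on the bench beside the mat's +y end, 66 mm across, 201 mm high, loose, 0.4 kg. Origin at the centre of its underside
- marker: bystander: a black marker pen lying on the bench beyond the mat's far edge, 140 x 12 x 12 mm, loose, 20 g. Origin at its underside near mid-length; x along the pen
Mind the look-alikes: they are no part of the job. What is shaped like the block_c but turquoise is not meant. Leave any yellow look-alike of the block_b alone.

How it is judged:
At the end, for the whole second after the job is handed in: All four blocks at rest, flat on the mat (tilt under 0.1 rad, centre 19 to 25 mm above its top and within its outline), deep recess up (so block_x_c0, the solid core between the recesses, is in the lower half); nothing held; bystanders within 20 mm of where they stood (height (world z) of each of block_a_c0, block_b_c0, block_c_c0, block_d_c0 below 0.0245 m and height (world z) of block_a between 0.023 and 0.029 m and angle between the z axis of each of block_a, block_b, block_c, block_d and the z axis of mat, either way round below 0.1 rad and x of block_a in the frame of mat between -0.17 and 0.17 m and y of block_a in the frame of mat between -0.3 and 0.3 m and linear speed of each of block_a, block_b, block_c, block_d below 0.02 m/s and angular speed of each of block_a, block_b, block_c, block_d below 0.2 rad/s and height (world z) of block_b between 0.023 and 0.029 m and x of block_b in the frame of mat between -0.17 and 0.17 m and y of block_b in the frame of mat between -0.3 and 0.3 m and height (world z) of block_c between 0.023 and 0.029 m and x of block_c in the frame of mat between -0.17 and 0.17 m and y of block_c in the frame of mat between -0.3 and 0.3 m and height (world z) of block_d between 0.023 and 0.029 m and x of block_d in the frame of mat between -0.17 and 0.17 m and y of block_d in the frame of mat between -0.3 and 0.3 m); the robot touches nothing.
It fails at once if the tray stack is shoved more than 20 mm or tipped over (distance of tray_stack from where it was at the start of the episode above 0.02 m or angle between tray_stack's own z axis and vertical above 0.35 rad).
It fails at once if the tape roll is shoved more than 20 mm or tipped over (distance of tape_roll from where it was at the start of the episode above 0.02 m or angle between tape_roll's own z axis and vertical above 0.35 rad).
It fails at once if the pump bottle is shoved more than 20 mm or tipped over (distance of pump_bottle from where it was at the start of the episode above 0.02 m or angle between pump_bottle's own z axis and vertical above 0.35 rad).
It fails at once if the marker is shoved more than 20 mm (distance of marker from where it was at the start of the episode above 0.02 m).
It fails at once if a block is dropped or flung (faster than 0.9 m/s) (linear speed of any of block_a, block_b, block_c, block_d above 0.9 m/s).
It also fails if it takes over 69 s, if anything falls off the work surface, if the arm or the gripper's body presses on something with over 40 N, if the wrist force passes 120 N, or if a joint passes its speed limit or range.

ROBOT

A 7-joint arm with a two-finger parallel gripper is mounted at the origin on the work surface. World frame = base frame: x ahead of the robot, y to its left, z up, the work surface at z = 0. Lengths are in m, angles in rad, forces in N, time in s.
With the tool pointing down it reaches from about 0.4 to 0.85 m from the base axis. Payload 4.5 kg.
Tool frame: the origin (TCP) lies midway between the tips of the shut fingers; the grasp point (between the pads) lies 19 mm behind it; z points along the fingers, y is the line along which they close (so a half turn about z gives the same grasp; the last joint's range is limited). The gripper opens to 88 mm and grips with 3 to 60 N. Pads are 18 mm wide; open, the fingers measure 123 mm over their backs; the gripper's body (75 mm by 187 mm) begins 45 mm behind the grasp point.
Start: joints at [1.376, 0.689, -0.195, 1.565, 0.157, 0.902, -0.215], TCP at [0.142, -0.609, 0.209] pointing down, gripper open.
Joint ranges: [-3.01, 3.01], [-0.46, 2.08], [-1.47, 1.51], [0.13, 2.56], [-1, 4.14], [0.04, 2.09], [-2.66, 2.66]. Speed limits (rad/s): [2.57, 2.57, 3.14, 3.14, 3.14, 3.14, 3.14].

INTERFACE

Orientations are given as a unit quaternion [x, y, z, w].
In Python, from plant import * gives the robot as it stands.
- The arm moves only by the tool send_rows, never from a script. Its argument "targets" is a list of rows, each a list of 2 entries, a list of its own where there are three numbers: the shift along the tool's x, y, z in units of 0.3 m (1.0 is 0.3 m), then the turn, a rotation vector about the tool's x, y, z in units of pi rad (1.0 is pi rad). A call has 1 to 12 rows; each row is the pose to reach, as a shift and turn from the pose commanded when the call began, along the tool's axes at that moment, turning the shorter way round; what a row does not reach only later rows make up. A row lasts 1/8 s, in which the tool goes at most 62.5 mm and 10.7 degrees, less where a joint would pass 70% of its speed; a pose out of reach is approached as far as the arm can. A call with a number of a shift or a turn outside -1 to 1 is refused whole. A call with a gripper value outside its range is refused whole. "fingers" is the opening, from 0 (shut) to 1 (fully open), set as the call begins (left out, the last holds). The fingers move at their own pace and stop on an object; "newtons" is the grip in N (left out, the last holds). Time passes only in rows, so rows that repeat a pose let the fingers close. It gives the time, the measured TCP pose, the force, the opening and the grip force at its end, in the units of the state.
- get_state(): the state, without advancing time (a new reading comes with each control period).
- snapshot(name): name is "scene" or "side" or "wrist"; returns a dict with "img" (420x560x3 uint8, blue, green, red), "fx", "fy", "cx", "cy" (pixels), "k1" (the pictures are not rectified: a ray, as slopes to the right and down, at radius r is drawn at 1 + k1 r^2 times it, then the intrinsics apply), "cam_to_world" (4x4, takes a point from camera to world coordinates); the wrist camera has in their place "T_tool_cam" (4x4, takes a point from camera to tool coordinates, whose origin is the TCP and whose axes are the flange's). Camera axes: x right, y down, z forward; pixel columns grow to the right and rows downward; lengths in m; the calibration is good to about 2 mm. A picture is of the moment at which its call begins: read the wrist's pose just before it. There is no depth.
- finish_job(): hands the job in; it is judged then, once.
The state is a dict: "clock": time; "q": joint angles; "qd": joint speeds; "joint_torque": joint torques, N m; "tool_pos": TCP position; "eef_rot": TCP orientation; "contact_force": force on the tool from outside, world axes, zero at the start; "moment": the same for the moment, N m; "opening": opening from 0.0 (shut) to 1.0 (fully open); "finger_force": force on a finger pad.
Only numpy, scipy, OpenCV 4.12 (cv2) and the standard library are available. Lean on these libraries where they do the work, as an engineer would, in place of code of your own. Each camera call takes 0.05 s, during which the arm holds its last target. There are 200 camera calls.

## Working session

There is one attempt and no reset: what is moved stays moved. The work goes in short steps, Python scripts to look and compute and a tool call to move; the robot and the scene stay as the last step left them, time stands still between calls to the robot, and variables do not carry over. Pictures are saved under pics/ and viewed, at most 10 in all, crops included, and the job is handed in when it is done.

Besides the shell and the picture viewer there is one more tool, called after "Request:" as name([rows], argument=value, ...), one row to a line, values as JSON. send_rows: Moves the arm, as the interface text tells. Its arguments: {"type":"object","properties":{"targets":{"type":"array"},"fingers":{"type":"number"},"newtons":{"type":"number"}},"required":["targets"]}

```bash
ls; mkdir -p pics; python3 - <<'E'
from plant import *
import cv2,numpy as np
s=get_state();print({k:np.round(v,3).tolist() for k,v in s.items()})
for n in("scene","side"):
    d=snapshot(n);cv2.imwrite(f"pics/{n}0.png",d["img"]);print(n,d["fx"],d["fy"],d["cx"],d["cy"],d["k1"],np.round(d["cam_to_world"],3).tolist())
E
```

```text
pics
{'clock': 0.0, 'q': [1.376, 0.69, -0.194, 1.566, 0.157, 0.902, -0.215], 'qd': [-0.0, 0.001, -0.001, 0.001, 0.001, -0.002, -0.002], 'joint_torque': [0.0, -52.756, -1.267, -15.343, -0.053, 0.006, 0.0], 'tool_pos': [0.142, -0.608, 0.208], 'eef_rot': [0.993, 0.114, -0.0, -0.001], 'contact_force': [0.304, 0.319, -0.287], 'moment': [-0.011, -0.033, -0.013], 'finger_force': 0.0, 'opening': 1.003}
scene 440.3879747547042 440.3879747547042 283.2432015570019 206.92038281580918 -0.10968559712625332 [[0.424, 0.763, -0.488, 1.071], [0.906, -0.36, 0.224, -0.125], [-0.005, -0.537, -0.844, 0.962], [0.0, 0.0, 0.0, 1.0]]
side 546.2077105395504 546.2077105395504 277.0936483289513 212.48075648640025 0.07109857310721884 [[-0.882, -0.356, 0.31, 0.083], [-0.472, 0.689, -0.55, 0.962], [-0.018, -0.631, -0.775, 1.24], [0.0, 0.0, 0.0, 1.0]]
```

View pics/scene0.png

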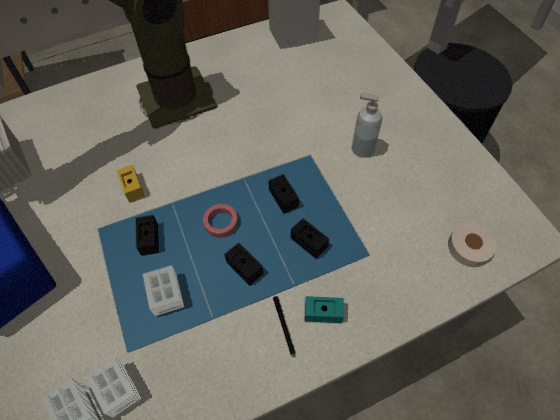

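View pics/side0.png

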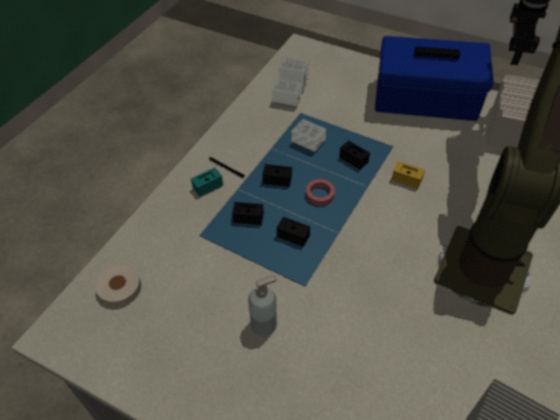

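The scene view shows the four black blocks at about (147,235), (244,264), (284,193) and (310,238). The tape is at (220,221), the trays at (163,290), the bottle at (367,130) and the marker at (284,325). The yellow (130,184) and turquoise (324,309) look-alikes are off the mat. The side view shows the same layout.

```bash
cat >h.py <<'E'
from plant import *
import cv2,numpy as np
def ray(d,uv):
    K=np.array([[d["fx"],0,d["cx"]],[0,d["fy"],d["cy"]],[0,0,1]])
    p=cv2.undistortPoints(np.float64(uv).reshape(-1,1,2),K,np.array([d["k1"],0,0,0,0.])).reshape(-1,2)
    T=np.array(d["cam_to_world"]);r=np.c_[p,np.ones(len(p))]@T[:3,:3].T
    return T[:3,3],r/np.linalg.norm(r,axis=1)[:,None]
def plane(d,uv,z):
    o,r=ray(d,uv);return (o+r*((z-o[2])/r[:,2])[:,None])[:,:2]
def tri(d1,u1,d2,u2):
    A=np.zeros((3,3));b=np.zeros(3)
    for d,u in((d1,u1),(d2,u2)):
        o,r=ray(d,[u]);P=np.eye(3)-np.outer(r[0],r[0]);A+=P;b+=P@o
    return np.linalg.solve(A,b)
def matmask(img):
    h=cv2.cvtColor(img,cv2.COLOR_BGR2HSV)
    m=cv2.inRange(h,(95,110,40),(115,255,190));n,l,s,_=cv2.connectedComponentsWithStats(m)
    return m,l,s
def blobs(d):
    img=d["img"];m,l,s=matmask(img)
    out=[]
    # mat: hull of the blue blobs near image centre of blue box excluded by area choice in caller
    return m,l,s
def dark(d,hull,thr):
    k=np.zeros(d["img"].shape[:2],np.uint8);cv2.fillConvexPoly(k,hull,255)
    b=(d["img"].max(2)<thr).astype(np.uint8)*255&k
    b=cv2.morphologyEx(b,cv2.MORPH_OPEN,np.ones((3,3)))
    return [c for c in cv2.findContours(b,cv2.RETR_EXTERNAL,cv2.CHAIN_APPROX_NONE)[0] if cv2.contourArea(c)>150]
HULL={"scene":np.int32([[100,228],[312,156],[368,255],[134,346]]),"side":np.int32([[301,115],[393,148],[306,278],[203,236]])}
def census(thr=50):
    D={n:snapshot(n) for n in HULL};B={}
    for n,d in D.items():
        B[n]=[]
        for c in dark(d,HULL[n],thr):
            h=cv2.convexHull(c);M=cv2.moments(h);ctr=np.array([M["m10"],M["m01"]])/M["m00"]
            g=plane(d,[ctr],.026)[0]
            # top/bottom long silhouette edges -> horizontal direction
            a=cv2.approxPolyDP(h,2.5,True)[:,0].astype(float);e=[]
            for i in range(len(a)):
                w=plane(d,[a[i],a[i-1]],.026);v=w[0]-w[1];e.append((np.linalg.norm(v),np.degrees(np.arctan2(v[1],v[0]))%180))
            e.sort(reverse=True);B[n].append((ctr,g,cv2.contourArea(h),[(round(x*1000),round(y)) for x,y in e[:4]]))
    return D,B
E
python3 - <<'E'
from h import *
D,B=census()
for n in HULL:
    print(n,"mat corners",np.round(plane(D[n],HULL[n],.004),3).tolist())
    for b in sorted(B[n],key=lambda b:b[1][1]):print(np.round(b[0]),np.round(b[1],3),b[2],b[3])
def pt(n,u,z):print(n,u,np.round(plane(D[n],u,z),3).tolist())
pt("scene",[[220,221]],.016);pt("side",[[320,192]],.016)
pt("scene",[[145,271],[176,267],[183,304],[153,310]],.058)
pt("scene",[[366,154]],0);pt("scene",[[276,297],[293,353]],.006)
im=cv2.resize(D["scene"]["img"][150:350,90:370],None,fx=2.8,fy=2.8,interpolation=cv2.INTER_CUBIC)
cv2.imwrite("pics/crop0.png",cv2.convertScaleAbs(im,alpha=2.5))
E
```

```text
scene mat corners [[0.375, -0.321], [0.399, 0.274], [0.73, 0.257], [0.705, -0.32]]
[147. 235.] [ 0.462 -0.213] 775.0 [(69, 165), (58, 163), (47, 179), (43, 73)]
[244. 264.] [ 0.634 -0.026] 871.0 [(91, 19), (84, 21), (36, 108), (36, 106)]
[284. 194.] [0.494 0.142] 718.0 [(94, 4), (72, 3), (35, 92), (32, 156)]
[309. 238.] [0.638 0.143] 846.5 [(83, 25), (81, 26), (38, 114), (36, 111)]
side mat corners [[0.706, -0.33], [0.373, -0.32], [0.403, 0.247], [0.722, 0.256]]
[353. 156.] [ 0.464 -0.21 ] 610.5 [(82, 166), (72, 171), (53, 111), (45, 104)]
[276. 176.] [ 0.637 -0.025] 612.5 [(87, 113), (81, 18), (81, 24), (79, 113)]
[247. 214.] [0.641 0.144] 684.5 [(82, 27), (82, 25), (78, 117), (74, 117)]
[292. 233.] [0.496 0.145] 746.5 [(81, 1), (71, 5), (51, 87), (49, 115)]
scene [[220, 221]] [[0.495, -0.034]]
side [[320, 192]] [[0.496, -0.035]]
scene [[145, 271], [176, 267], [183, 304], [153, 310]] [[0.571, -0.239], [0.591, -0.172], [0.681, -0.185], [0.667, -0.249]]
scene [[366, 154]] [[0.455, 0.417]]
scene [[276, 297], [293, 353]] [[0.733, 0.011], [0.864, -0.009]]
```

View pics/crop0.png

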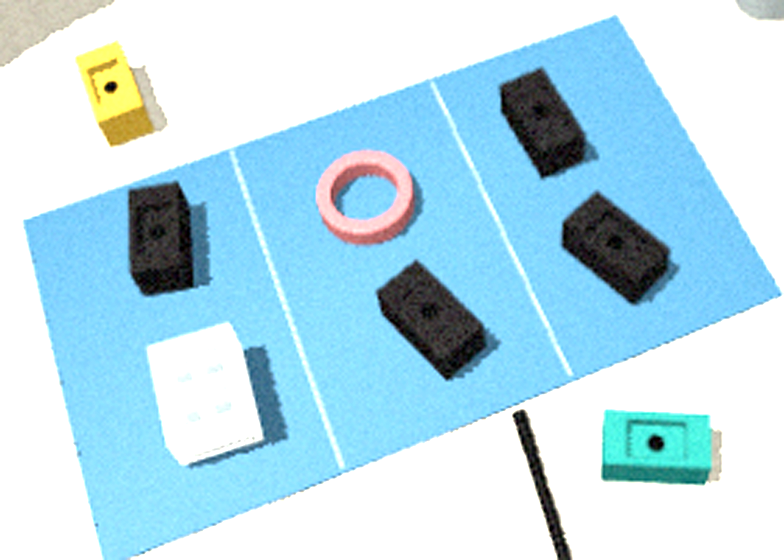

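```bash
cat >>h.py <<'E'
from scipy.spatial.transform import Rotation as R
def rows(wps,base=None):
    """wps: (x,y,z,psi deg) world, tool down -> shift/turn units from base pose (default measured)"""
    s=get_state();p=np.array(s["tool_pos"]);r=R.from_quat(s["eef_rot"])
    print("t",round(s["clock"],2),"pos",np.round(p,4),"psi",round(np.degrees(np.arctan2(r.as_matrix()[1,0],r.as_matrix()[0,0])),1),"F",np.round(s["contact_force"],1),"q",np.round(s["q"],2))
    for x,y,z,psi in wps:
        t=R.from_euler("z",psi,degrees=True)*R.from_euler("x",180,degrees=True)
        print(np.round(r.inv().apply(np.array([x,y,z])-p)/.3,3).tolist(),np.round((r.inv()*t).as_rotvec()/np.pi,3).tolist())
BL={1:(.463,-.212,-14),2:(.635,-.026,21),3:(.495,.143,3),4:(.640,.143,26)}
E
python3 - <<'E'
from h import *
D={n:snapshot(n) for n in HULL}
print("box", np.round(plane(D["scene"],[[55,285],[14,215],[20,325]],.12),3).tolist(),np.round(plane(D["side"],[[380,85],[380,40],[490,72],[475,117]],.12),3).tolist())
x,y,f=BL[1]
rows([(x,y,.20,f+90),(x,y,.07,f+90)])
E
```

```text
box [[0.556, -0.419], [0.335, -0.483], [0.614, -0.505]] [[0.486, -0.453], [0.578, -0.684], [0.193, -0.67], [0.175, -0.435]]
t 0.3 pos [ 0.1417 -0.6085  0.2085] psi 13.1 F [ 0.7 -0.   0. ] q [ 1.38  0.69 -0.19  1.57  0.16  0.9  -0.22]
[1.343, -1.044, 0.029] [-0.0, -0.0, -0.349]
[1.343, -1.044, 0.462] [-0.0, -0.0, -0.349]
```

Request:
send_rows([
  [[0,0,-0.2],[0,0,0]],
  [[0,0,-0.4],[0,0,0]],
  [[0,0,-0.5],[0,0,0]],
  [[0.17,-0.13,-0.5],[0,0,-0.05]],
  [[0.33,-0.26,-0.5],[0,0,-0.1]],
  [[0.5,-0.39,-0.5],[0,0,-0.14]],
  [[0.67,-0.52,-0.5],[0,0,-0.19]],
  [[0.83,-0.65,-0.5],[0,0,-0.23]],
  [[1,-0.78,-0.5],[0,0,-0.28]],
  [[1,-0.78,-0.5],[0,0,-0.3]],
], fingers=0)

```text
clock: 1.55
tool_pos: [0.3843, -0.3079, 0.3595]
eef_rot: [0.83, 0.558, 0.001, 0.0]
contact_force: [-0.9, -0.3, -0.3]
opening: 0.003
finger_force: 0.0
```

```bash
python3 - <<'E'
from h import *
x,y,f=BL[1]
rows([(x,y,.1,f+90),(x,y,.055,f+90)])
E
```

```text
t 1.55 pos [ 0.3843 -0.3079  0.3595] psi 67.8 F [-0.9 -0.3 -0.3] q [ 0.95  0.37 -0.54  1.71  0.21  1.11 -0.03]
[0.393, 0.121, 0.866] [0.001, -0.001, -0.045]
[0.393, 0.121, 1.016] [0.001, -0.001, -0.045]
```

Request:
send_rows([
  [[0.13,0.04,0.2],[0,0,-0.02]],
  [[0.26,0.08,0.4],[0,0,-0.03]],
  [[0.39,0.12,0.6],[0,0,-0.045]],
  [[0.393,0.121,0.74],[0,0,-0.045]],
  [[0.393,0.121,0.8],[0,0,-0.045]],
  [[0.393,0.121,0.8],[0,0,-0.045]],
  [[0.393,0.121,0.8],[0,0,-0.045]],
])

```text
clock: 2.42
tool_pos: [0.4609, -0.2188, 0.1199]
eef_rot: [0.792, 0.61, 0.0, 0.001]
contact_force: [-0.2, -0.5, -0.5]
opening: 0.006
finger_force: 0.0
```

```bash
python3 - <<'E'
from h import *
x,y,f=BL[1]
rows([(x,y,.055,f+90),(x,y,.04,f+90)])
d=snapshot("wrist");im=d["img"]
cv2.imwrite("pics/w1.png",cv2.convertScaleAbs(im,alpha=2))
print(np.round(d["T_tool_cam"],3).tolist(),d["fx"],d["cx"],d["cy"])
E
```

```text
t 2.42 pos [ 0.4609 -0.2188  0.1199] psi 75.2 F [-0.2 -0.5 -0.5] q [ 0.6   0.7  -0.4   1.99  0.5   0.55 -0.41]
[0.024, 0.001, 0.216] [0.001, 0.0, -0.005]
[0.024, 0.001, 0.266] [0.001, 0.0, -0.005]
[[-0.001, -0.949, -0.316, 0.081], [1.0, -0.001, -0.0, -0.001], [-0.0, -0.316, 0.949, -0.175], [0.0, 0.0, 0.0, 1.0]] 355.51310188558625 282.3668895988171 207.0602509194001
```

View pics/w1.png

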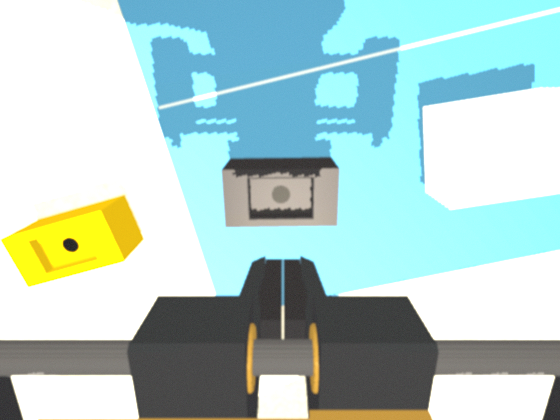

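The wrist view shows block 1 squarely below and ahead of the fingers. Its top near edge runs (224,226)–(338,225) and the hole is at (281,195).

```bash
cat >>h.py <<'E'
def wplane(d,s,uv,z):
    T=np.eye(4);T[:3,:3]=R.from_quat(s["eef_rot"]).as_matrix();T[:3,3]=s["tool_pos"]
    d=dict(d);d["cam_to_world"]=T@np.array(d["T_tool_cam"]);return plane(d,uv,z)
def hole(w=None):
    """near top edge and hole of the block ahead, from the wrist picture -> centre, yaw"""
    s=get_state();d=snapshot("wrist")
    return s,d
E
python3 - <<'E'
from h import *
s=get_state();d=snapshot("wrist")
e=wplane(d,s,[[224,226],[338,225]],.048);v=e[1]-e[0]
print(np.round(e,4),np.degrees(np.arctan2(v[1],v[0])),np.linalg.norm(v))
n=np.array([-v[1],v[0]])/np.linalg.norm(v)
print("centre from edge",e.mean(0)+n*.022*np.sign(n[1]),"hole@.044/.037",wplane(d,s,[[281,195]],.044),wplane(d,s,[[281,195]],.037))
rows([(.463,-.212,.055,76)])
E
```

```text
[[ 0.414  -0.2229]
 [ 0.4963 -0.244 ]] -14.413099031504881 0.08494069285899038
centre from edge [ 0.46059561 -0.2121154 ] hole@.044/.037 [[ 0.46092471 -0.21168113]] [[ 0.46038292 -0.21368635]]
t 2.52 pos [ 0.461  -0.2191  0.1203] psi 75.1 F [0.2 0.2 0.3] q [ 0.6   0.7  -0.4   1.99  0.5   0.54 -0.41]
[0.025, -0.0, 0.218] [0.001, 0.0, -0.005]
```

Request:
send_rows([
  [[0.023,-0.006,0.1],[0,0,0]],
  [[0.023,-0.006,0.19],[0,0,0]],
  [[0.023,-0.006,0.22],[0,0,0]],
  [[0.023,-0.006,0.235],[0,0,0]],
  [[0.023,-0.006,0.245],[0,0,0]],
  [[0.023,-0.006,0.255],[0,0,0]],
  [[0.023,-0.006,0.262],[0,0,0]],
  [[0.023,-0.006,0.262],[0,0,0]],
  [[0.023,-0.006,0.262],[0,0,0]],
])

```text
clock: 3.65
tool_pos: [0.4603, -0.2112, 0.0403]
eef_rot: [0.792, 0.61, 0.0, 0.0]
contact_force: [-0.1, -0.5, 0.1]
opening: 0.004
finger_force: 0.0
```

Block 1 shows no force at z = 40 mm, so it is deep side up and fine. Next is block 2.

```bash
python3 - <<'E'
from h import *
rows([(.46,-.211,.13,75),(.635-.01,-.026-.02,.13,111)])
E
```

```text
t 3.65 pos [ 0.4603 -0.2112  0.0403] psi 75.2 F [-0.1 -0.5  0.1] q [ 0.5   0.83 -0.26  2.04  0.61  0.34 -0.52]
[0.0, -0.001, -0.299] [0.0, 0.0, 0.001]
[0.672, 0.39, -0.299] [0.0, 0.0, -0.199]
```

Request:
send_rows([
  [[0,0,-0.15],[0,0,0]],
  [[0,0,-0.28],[0,0,0]],
  [[0.13,0.08,-0.3],[0,0,-0.05]],
  [[0.28,0.16,-0.3],[0,0,-0.1]],
  [[0.42,0.24,-0.3],[0,0,-0.15]],
  [[0.56,0.32,-0.3],[0,0,-0.19]],
  [[0.67,0.39,-0.3],[0,0,-0.199]],
  [[0.67,0.39,-0.3],[0,0,-0.199]],
  [[0.67,0.39,-0.3],[0,0,-0.199]],
  [[0.67,0.39,-0.3],[0,0,-0.199]],
])

```text
clock: 4.9
tool_pos: [0.6236, -0.0486, 0.13]
eef_rot: [0.567, 0.824, -0.001, -0.0]
contact_force: [0.2, 0.4, -0.4]
opening: 0.0
finger_force: 0.0
```

```bash
cat >>h.py <<'E'
def look(name,zt=.048,off=(0,0)):
    """black block nearest the fingertips in the wrist view: top-rect centre & yaw from min-area rect of the (bright-gained) dark blob"""
    s=get_state();d=snapshot("wrist");im=cv2.convertScaleAbs(d["img"],alpha=2);cv2.imwrite(f"pics/{name}.png",im)
    h=cv2.cvtColor(im,cv2.COLOR_BGR2HSV)
    b=cv2.inRange(h,(0,0,0),(180,90,170));b[255:]=0
    b=cv2.morphologyEx(b,cv2.MORPH_CLOSE,np.ones((7,7)))
    for c in cv2.findContours(b,cv2.RETR_EXTERNAL,cv2.CHAIN_APPROX_NONE)[0]:
        if cv2.contourArea(c)<2000: continue
        a=cv2.approxPolyDP(cv2.convexHull(c),4,True)[:,0]
        print("blob",cv2.boundingRect(c),a.tolist())
        w=wplane(d,s,a,zt)
        for i in range(len(a)):
            v=w[i]-w[i-1];L=np.linalg.norm(v)
            if L>.07:print("  edge",a[i-1],a[i],round(L,4),"yaw",round(np.degrees(np.arctan2(v[1],v[0]))%180,1),"mid",np.round((w[i]+w[i-1])/2,4))
    return s,d
E
python3 - <<'E'
from h import *
s,d=look("w2");rows([])
E
```

```text
blob (251, 141, 113, 69) [[255, 142], [354, 146], [363, 153], [357, 209], [274, 200], [251, 168]]
  edge [255 142] [354 146] 0.0712 yaw 18.6 mid [ 0.6211 -0.002 ]
t 4.95 pos [ 0.6238 -0.0483  0.1301] psi 110.9 F [ 0.5 -0.4  0.5] q [ 0.32  0.84 -0.59  1.62  0.58  0.86 -0.14]
```

View pics/w2.png

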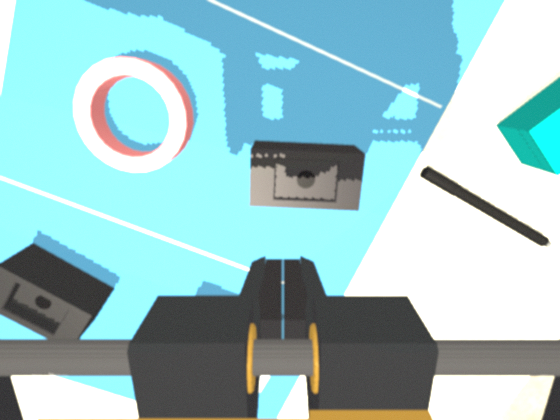

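The wrist view shows block 2 with its hole at (306,179) and top near edge (251,205)–(360,210). The marker is to the right and the tape to the left, both clear.

```bash
cat >>h.py <<'E'
def top(e,hl,psi=None):
    s=get_state();d=snapshot("wrist");e=wplane(d,s,e,.048);v=e[1]-e[0];yaw=np.degrees(np.arctan2(v[1],v[0]));n=np.array([-v[1],v[0]])/np.linalg.norm(v)
    c=e.mean(0)+n*.022;h=wplane(d,s,[hl],.0405)[0]
    print("L",np.linalg.norm(v).round(4),"yaw",yaw.round(1),"c",c.round(4),"hole",h.round(4));c=(c+h)/2
    print("use",c.round(4));rows([(*c,.13,yaw+90),(*c,.052,yaw+90),(*c,.0415,yaw+90)])
E
python3 - <<'E'
from h import *
top([[251,205],[360,210]],[306,179])
E
```

```text
L 0.0832 yaw 18.1 c [ 0.6333 -0.0253] hole [ 0.6331 -0.027 ]
use [ 0.6332 -0.0261]
t 5.0 pos [ 0.624  -0.0481  0.1302] psi 110.9 F [-0.9 -0.4  0.1] q [ 0.32  0.84 -0.59  1.62  0.58  0.86 -0.14]
[0.057, 0.055, 0.001] [-0.0, 0.0, 0.016]
[0.058, 0.055, 0.261] [-0.0, 0.0, 0.016]
[0.058, 0.055, 0.296] [-0.0, 0.0, 0.016]
```

Request:
send_rows([
  [[0.058,0.055,0.08],[0,0,0.006]],
  [[0.058,0.055,0.2],[0,0,0.006]],
  [[0.058,0.055,0.26],[0,0,0.006]],
  [[0.058,0.055,0.275],[0,0,0.006]],
  [[0.058,0.055,0.283],[0,0,0.006]],
  [[0.058,0.055,0.29],[0,0,0.006]],
  [[0.058,0.055,0.296],[0,0,0.006]],
  [[0.058,0.055,0.296],[0,0,0.006]],
  [[0.058,0.055,0.296],[0,0,0.006]],
])

```text
clock: 6.12
tool_pos: [0.6339, -0.0245, 0.0416]
eef_rot: [0.574, 0.819, 0.0, 0.0]
contact_force: [-1.1, 0.6, 0.5]
opening: 0.008
finger_force: 0.0
```

Request:
send_rows([
  [[0,0,0.006],[0,0,0]],
  [[0,0,0.012],[0,0,0]],
  [[0,0,0.019],[0,0,0]],
  [[0,0,0.019],[0,0,0]],
])

```text
clock: 6.62
tool_pos: [0.6336, -0.0246, 0.0354]
eef_rot: [0.574, 0.819, -0.0, -0.0]
contact_force: [-0.1, -0.3, -0.3]
opening: 0.006
finger_force: 0.0
```

```bash
python3 - <<'E'
from h import *
rows([(.634,-.025,.13,110),(.640,.135,.13,116)])
E
```

```text
t 6.62 pos [ 0.6336 -0.0246  0.0354] psi 110.0 F [-0.1 -0.3 -0.3] q [ 0.24  0.97 -0.51  1.64  0.67  0.71 -0.26]
[-0.002, 0.001, -0.315] [-0.0, -0.0, -0.0]
[0.493, 0.201, -0.315] [-0.0, -0.0, -0.034]
```

Request:
send_rows([
  [[0,0,0.004],[0,0,0]],
  [[0,0,0.008],[0,0,0]],
  [[0,0,0.008],[0,0,0]],
])

```text
clock: 7.0
tool_pos: [0.6337, -0.0246, 0.0332]
eef_rot: [0.574, 0.819, -0.0, -0.0]
contact_force: [-0.1, -0.3, -0.9]
opening: 0.004
finger_force: 0.0
```

Request:
send_rows([
  [[0,0,0.004],[0,0,0]],
  [[0,0,0.008],[0,0,0]],
  [[0,0,0.008],[0,0,0]],
])

```text
clock: 7.38
tool_pos: [0.6337, -0.0246, 0.0308]
eef_rot: [0.574, 0.819, -0.0, -0.0]
contact_force: [0.3, 0.0, -0.4]
opening: 0.002
finger_force: 0.0
```

```bash
python3 - <<'E'
from h import *
s=get_state();print(s["contact_force"],s["moment"],s["tool_pos"],s["joint_torque"])
d=snapshot("wrist");cv2.imwrite("pics/w3.png",cv2.convertScaleAbs(d["img"],alpha=2.5)[100:350,130:430])
E
```

```text
[ 0.31505465  0.04699032 -0.35645824] [-0.08938732 -0.12796951 -0.0527472 ] [ 0.63368489 -0.02456427  0.03076856] [-1.30391601e-02 -5.76729763e+01 -6.52988881e+00 -9.96037334e+00
 -3.88042443e-02 -1.20422506e-02 -3.49095179e-03]
```

View pics/w3.png

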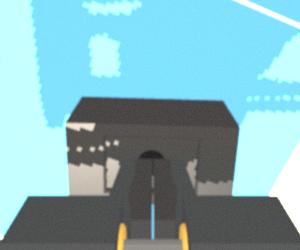

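The fingertips appear to be at the hole but there is still no contact, so height readings may be biased. I'll keep going down until I feel force.

Request:
send_rows([
  [[0,0,0.004],[0,0,0]],
  [[0,0,0.008],[0,0,0]],
  [[0,0,0.008],[0,0,0]],
])

```text
clock: 7.8
tool_pos: [0.6337, -0.0246, 0.0284]
eef_rot: [0.574, 0.819, -0.0, -0.0]
contact_force: [-0.5, -0.1, -0.2]
opening: 0.008
finger_force: 0.0
```

Request:
send_rows([
  [[0,0,0.004],[0,0,0]],
  [[0,0,0.008],[0,0,0]],
  [[0,0,0.008],[0,0,0]],
])

```text
clock: 8.18
tool_pos: [0.6337, -0.0245, 0.026]
eef_rot: [0.574, 0.819, -0.0, -0.0]
contact_force: [-1.0, -0.8, -0.1]
opening: 0.005
finger_force: 0.0
```

Request:
send_rows([
  [[0,0,0.004],[0,0,0]],
  [[0,0,0.008],[0,0,0]],
  [[0,0,0.008],[0,0,0]],
])

```text
clock: 8.55
tool_pos: [0.6337, -0.0245, 0.0236]
eef_rot: [0.574, 0.819, -0.0, -0.0]
contact_force: [-0.6, -0.3, 1.0]
opening: 0.004
finger_force: 0.0
```

Request:
send_rows([
  [[0,0,0.004],[0,0,0]],
  [[0,0,0.008],[0,0,0]],
  [[0,0,0.008],[0,0,0]],
])

```text
clock: 8.93
tool_pos: [0.6337, -0.0245, 0.0212]
eef_rot: [0.574, 0.819, -0.0, -0.0]
contact_force: [0.7, -0.1, 0.2]
opening: 0.004
finger_force: 0.0
```

```bash
python3 - <<'E'
from h import *
F=[]
for n in ("scene","side","wrist","wrist"):
    d=snapshot(n);s=get_state();F.append(s["contact_force"])
    I={"scene":d["img"][190:330,180:320],"side":d["img"][130:230,230:330],"wrist":d["img"][100:350,130:430]}[n]
    cv2.imwrite(f"pics/t_{n}.png",cv2.resize(cv2.convertScaleAbs(I,alpha=2.5),(390,390),interpolation=cv2.INTER_CUBIC))
print(np.round(F,1),s["tool_pos"])
cv2.imwrite("pics/t.png",np.hstack([cv2.imread("pics/t_scene.png"),cv2.imread("pics/t_wrist.png")]))
E
```

```text
[[-0.3 -0.1 -0.3]
 [ 0.2  0.3  0.5]
 [-0.3 -0.6  0.4]
 [ 0.4  0.2  0. ]] [ 0.63384137 -0.0245021   0.02134211]
```

View pics/t.png

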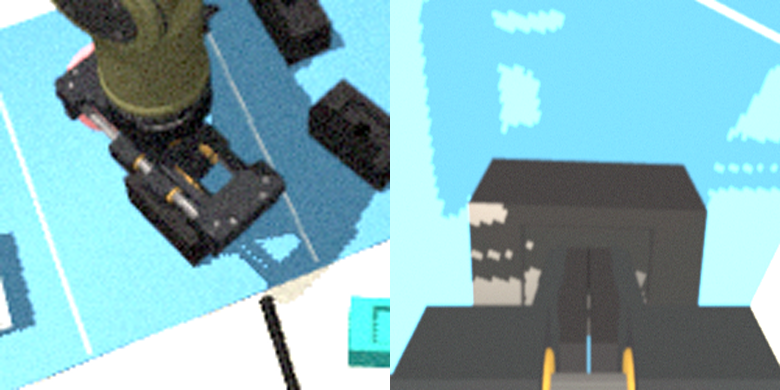

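Request:
send_rows([
  [[0,0,0.004],[0,0,0]],
  [[0,0,0.008],[0,0,0]],
  [[0,0,0.008],[0,0,0]],
])

```text
clock: 9.5
tool_pos: [0.6337, -0.0246, 0.0188]
eef_rot: [0.574, 0.819, -0.0, -0.0]
contact_force: [-0.0, 0.2, 0.2]
opening: 0.006
finger_force: 0.0
```

Request:
send_rows([
  [[0,0,0.004],[0,0,0]],
  [[0,0,0.008],[0,0,0]],
  [[0,0,0.008],[0,0,0]],
])

```text
clock: 9.88
tool_pos: [0.6337, -0.0245, 0.0164]
eef_rot: [0.574, 0.819, -0.0, -0.0]
contact_force: [-0.0, 0.2, -0.2]
opening: 0.006
finger_force: 0.0
```

Request:
send_rows([
  [[0,0,0.004],[0,0,0]],
  [[0,0,0.008],[0,0,0]],
  [[0,0,0.008],[0,0,0]],
])

```text
clock: 10.25
tool_pos: [0.6338, -0.0245, 0.0146]
eef_rot: [0.574, 0.819, -0.0, 0.0]
contact_force: [-2.5, -1.0, 4.0]
opening: 0.005
finger_force: 2.4
```

Request:
send_rows([
  [[0,0,0.004],[0,0,0]],
  [[0,0,0.008],[0,0,0]],
  [[0,0,0.008],[0,0,0]],
])

```text
clock: 10.62
tool_pos: [0.6339, -0.0246, 0.0146]
eef_rot: [0.574, 0.819, -0.0, 0.001]
contact_force: [-6.4, -1.5, 20.2]
opening: 0.004
finger_force: 10.7
```

```bash
python3 - <<'E'
from h import *
D={n:snapshot(n) for n in ("scene","side","wrist")}
for n,d in D.items(): cv2.imwrite(f"pics/u_{n}.png",d["img"])
I=cv2.resize(cv2.convertScaleAbs(D["side"]["img"][110:220,215:345],alpha=2.5),(480,400),interpolation=cv2.INTER_CUBIC)
cv2.imwrite("pics/u.png",I)
E
```

```text
(no output)
```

View pics/u.png

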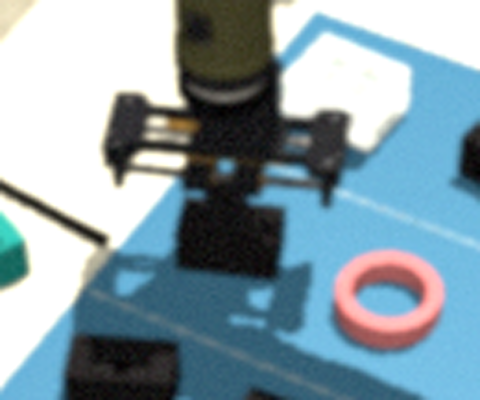

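Contact came at TCP z = 14.6 mm, so the tips sit well short of the nominal TCP. I'll touch the block's end rim as a height reference: contact above 22.6 mm there means deep.

Request:
send_rows([
  [[0,0,-0.04],[0,0,0]],
  [[0,0,-0.07],[0,0,0]],
  [[0,-0.103,-0.07],[0,0,0]],
  [[0,-0.103,-0.07],[0,0,0]],
  [[0,-0.103,-0.06],[0,0,0]],
  [[0,-0.103,-0.05],[0,0,0]],
  [[0,-0.103,-0.042],[0,0,0]],
  [[0,-0.103,-0.037],[0,0,0]],
  [[0,-0.103,-0.037],[0,0,0]],
])

```text
clock: 11.9
tool_pos: [0.6047, -0.035, 0.0226]
eef_rot: [0.574, 0.819, -0.0, -0.0]
contact_force: [-0.7, 0.4, -0.1]
opening: 0.005
finger_force: 0.0
```

Request:
send_rows([
  [[0,0,0.005],[0,0,0]],
  [[0,0,0.01],[0,0,0]],
  [[0,0,0.015],[0,0,0]],
  [[0,0,0.018],[0,0,0]],
  [[0,0,0.018],[0,0,0]],
])

```text
clock: 12.52
tool_pos: [0.6048, -0.0351, 0.0186]
eef_rot: [0.574, 0.819, -0.0, 0.0]
contact_force: [-3.1, -0.8, 9.0]
opening: 0.004
finger_force: 4.8
```

Rim contact came at 18.6 mm against 14.6 mm for the floor. Block 2's recess is therefore 4 mm deep, shallow side up, so it needs rolling. The tips sit 29.4 mm behind the nominal TCP. I'll roll it toward −y, which is clear of the trays.

Request:
send_rows([
  [[0,0,-0.09],[0,0,0]],
  [[0.1,0.05,-0.1],[0,0,0]],
  [[0.19,0.103,-0.1],[0,0,0]],
  [[0.19,0.103,-0.1],[0,0,0]],
  [[0.19,0.103,-0.04],[0,0,0]],
  [[0.19,0.103,0.029],[0,0,0]],
  [[0.19,0.103,0.029],[0,0,0]],
  [[0.15,0.103,0.029],[0,0,0]],
  [[0.12,0.103,0.029],[0,0,0]],
  [[0.105,0.103,0.029],[0,0,0]],
  [[0.1,0.103,0.029],[0,0,0]],
  [[0.1,0.103,0.029],[0,0,0]],
])

```text
clock: 14.02
tool_pos: [0.6233, 0.005, 0.0091]
eef_rot: [0.574, 0.819, 0.001, -0.0]
contact_force: [-3.3, 3.5, 3.4]
opening: 0.005
finger_force: 2.0
```

Request:
send_rows([
  [[-0.011,0,-0.012],[0,0,0]],
  [[-0.022,0,-0.023],[0,0,0]],
  [[-0.035,0,-0.034],[0,0,0]],
  [[-0.05,0,-0.043],[0,0,0]],
  [[-0.064,0,-0.051],[0,0,0]],
  [[-0.078,0,-0.058],[0,0,0]],
  [[-0.093,0,-0.063],[0,0,0]],
  [[-0.109,0,-0.068],[0,0,0]],
  [[-0.125,0,-0.071],[0,0,0]],
  [[-0.141,0,-0.072],[0,0,0]],
  [[-0.157,0,-0.072],[0,0,0]],
  [[-0.157,0,-0.072],[0,0,0]],
])

```text
clock: 15.52
tool_pos: [0.6397, -0.0413, 0.0301]
eef_rot: [0.574, 0.819, -0.0, 0.0]
contact_force: [-0.5, -0.5, 1.1]
opening: 0.006
finger_force: 0.0
```

```bash
python3 - <<'E'
from h import *
rows([])
D=snapshot("scene");W=snapshot("side")
I=np.hstack([cv2.resize(cv2.convertScaleAbs(D["img"][190:330,130:330],alpha=2.5),(400,280)),cv2.resize(cv2.convertScaleAbs(W["img"][110:220,215:375],alpha=2.5),(400,280))])
cv2.imwrite("pics/v.png",I)
E
```

```text
t 15.53 pos [ 0.6397 -0.0413  0.0301] psi 109.9 F [-0.5 -0.5  1.1] q [ 0.26  0.99 -0.51  1.62  0.67  0.71 -0.23]
```

View pics/v.png

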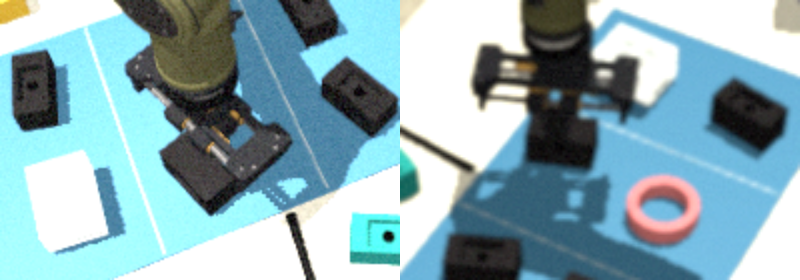

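After the first push the block lies a quarter turn on, short of the trays, and the finger is clear above it. Second quarter turn next, pushing on the rim band.

Request:
send_rows([
  [[0.05,0,-0.02],[0,0,0]],
  [[0.093,0,-0.01],[0,0,0]],
  [[0.093,0,0.03],[0,0,0]],
  [[0.093,0,0.055],[0,0,0]],
  [[0.093,0,0.055],[0,0,0]],
  [[0.05,0,0.055],[0,0,0]],
  [[0.03,0,0.055],[0,0,0]],
  [[0.018,0,0.055],[0,0,0]],
  [[0.013,0,0.055],[0,0,0]],
  [[0.013,0,0.055],[0,0,0]],
])

```text
clock: 16.88
tool_pos: [0.6379, -0.0363, 0.0139]
eef_rot: [0.574, 0.819, 0.0, -0.0]
contact_force: [-1.6, 1.5, 0.7]
opening: 0.004
finger_force: 0.9
```

Request:
send_rows([
  [[-0.015,0,-0.011],[0,0,0]],
  [[-0.027,0,-0.023],[0,0,0]],
  [[-0.041,0,-0.033],[0,0,0]],
  [[-0.056,0,-0.042],[0,0,0]],
  [[-0.071,0,-0.049],[0,0,0]],
  [[-0.088,0,-0.056],[0,0,0]],
  [[-0.104,0,-0.06],[0,0,0]],
  [[-0.121,0,-0.064],[0,0,0]],
  [[-0.138,0,-0.066],[0,0,0]],
  [[-0.155,0,-0.067],[0,0,0]],
  [[-0.17,0,-0.067],[0,0,0]],
  [[-0.17,0,-0.067],[0,0,0]],
])

```text
clock: 18.38
tool_pos: [0.6558, -0.0855, 0.0338]
eef_rot: [0.574, 0.819, -0.0, 0.0]
contact_force: [0.2, -0.2, -0.0]
opening: 0.006
finger_force: 0.0
```

```bash
python3 - <<'E'
from h import *
rows([(.655,-.08,.13,110),(.640,.137,.13,116),(.495,.139,.13,93)])
E
```

```text
t 18.38 pos [ 0.6558 -0.0855  0.0338] psi 109.9 F [ 0.2 -0.2 -0. ] q [ 0.33  1.01 -0.53  1.55  0.66  0.77 -0.14]
[0.018, 0.004, -0.321] [-0.0, 0.0, -0.001]
[0.715, 0.203, -0.321] [-0.0, 0.0, -0.034]
[0.886, -0.249, -0.321] [-0.0, 0.0, 0.094]
```

Request:
send_rows([
  [[0,0,-0.15],[0,0,0]],
  [[0.14,0.04,-0.2],[0,0,-0.01]],
  [[0.3,0.08,-0.2],[0,0,-0.02]],
  [[0.46,0.13,-0.2],[0,0,-0.03]],
  [[0.62,0.17,-0.2],[0,0,-0.034]],
  [[0.736,0.207,-0.2],[0,0,-0.034]],
  [[0.736,0.207,-0.2],[0,0,-0.034]],
  [[0.736,0.207,-0.2],[0,0,-0.034]],
])

```text
clock: 19.38
tool_pos: [0.6388, 0.1424, 0.0936]
eef_rot: [0.53, 0.848, -0.001, 0.0]
contact_force: [0.1, -0.6, -0.8]
opening: 0.004
finger_force: 0.0
```

```bash
python3 - <<'E'
from h import *
rows([(.639,.1435,.03,116),(.639,.1435,.011,116)])
look("w5")
D,B=census()
for n in B:
  for b in sorted(B[n],key=lambda b:b[1][1]):print(n,np.round(b[0]),np.round(b[1],3),b[2],b[3])
E
```

```text
t 19.38 pos [0.6388 0.1424 0.0936] psi 116.0 F [ 0.1 -0.6 -0.8] q [ 0.    0.92 -0.57  1.55  0.61  0.85 -0.34]
[0.003, 0.003, 0.212] [-0.0, 0.0, 0.0]
[0.003, 0.003, 0.275] [-0.0, 0.0, 0.0]
blob (220, 168, 128, 84) [[229, 168], [338, 177], [347, 192], [339, 250], [250, 244], [220, 203], [220, 184]]
blob (0, 58, 166, 122) [[0, 61], [51, 63], [164, 112], [147, 165], [123, 179], [0, 131]]
  edge [123 179] [  0 131] 0.0768 yaw 3.0 mid [0.4956 0.1201]
scene [147. 235.] [ 0.462 -0.213] 770.5 [(79, 165), (69, 165), (43, 73), (41, 73)]
scene [215. 288.] [ 0.661 -0.108] 864.5 [(87, 20), (81, 18), (36, 110), (33, 110)]
scene [307. 207.] [0.556 0.178] 4584.5 [(154, 176), (121, 115), (119, 177), (105, 30)]
scene [310. 166.] [0.444 0.243] 295.5 [(65, 174), (45, 2), (43, 83), (43, 56)]
side [354. 156.] [ 0.464 -0.211] 573.0 [(72, 164), (70, 174), (53, 114), (43, 79)]
side [279. 161.] [ 0.66  -0.087] 895.5 [(128, 90), (83, 99), (80, 74), (77, 20)]
side [292. 236.] [0.491 0.154] 917.5 [(93, 108), (82, 4), (59, 11), (59, 115)]
side [242. 224.] [0.635 0.181] 1471.0 [(106, 121), (91, 95), (79, 25), (79, 140)]
side [281. 258.] [0.485 0.235] 333.5 [(83, 23), (60, 31), (44, 146), (21, 79)]
```

Request:
send_rows([
  [[0.003,0.003,0.13],[0,0,0]],
  [[0.003,0.003,0.22],[0,0,0]],
  [[0.003,0.003,0.245],[0,0,0]],
  [[0.003,0.003,0.258],[0,0,0]],
  [[0.003,0.003,0.267],[0,0,0]],
  [[0.003,0.003,0.275],[0,0,0]],
  [[0.003,0.003,0.275],[0,0,0]],
  [[0.003,0.003,0.275],[0,0,0]],
])

```text
clock: 20.52
tool_pos: [0.6393, 0.1451, 0.0117]
eef_rot: [0.529, 0.848, 0.0, 0.0]
contact_force: [-0.2, -0.2, 1.0]
opening: 0.006
finger_force: 0.0
```

Request:
send_rows([
  [[0,0,0.008],[0,0,0]],
  [[0,0,0.015],[0,0,0]],
  [[0,0,0.02],[0,0,0]],
  [[0,0,0.02],[0,0,0]],
])

```text
clock: 21.02
tool_pos: [0.6392, 0.1451, 0.0076]
eef_rot: [0.529, 0.848, -0.0, 0.001]
contact_force: [-3.7, -2.4, 15.6]
opening: 0.005
finger_force: 7.8
```

```bash
python3 - <<'E'
from h import *
rows([(.495,.144,.08,93),(.495,.144,.011,93)])
E
```

```text
t 21.02 pos [0.6392 0.1451 0.0076] psi 116.1 F [-3.7 -2.4 15.6] q [-0.03  1.03 -0.5   1.58  0.69  0.71 -0.41]
[0.208, -0.433, -0.242] [0.0, 0.0, 0.128]
[0.208, -0.434, -0.012] [0.0, 0.0, 0.128]
```

Block 4 touched exactly at the deep floor (7.6 mm), so it is fine. Next is block 3.

Request:
send_rows([
  [[0,0,-0.15],[0,0,0]],
  [[0.04,-0.09,-0.24],[0,0,0.03]],
  [[0.1,-0.22,-0.24],[0,0,0.08]],
  [[0.17,-0.35,-0.24],[0,0,0.128]],
  [[0.208,-0.434,-0.22],[0,0,0.128]],
  [[0.208,-0.434,-0.15],[0,0,0.128]],
  [[0.208,-0.434,-0.08],[0,0,0.128]],
  [[0.208,-0.434,-0.06],[0,0,0.128]],
  [[0.208,-0.434,-0.045],[0,0,0.128]],
  [[0.208,-0.434,-0.032],[0,0,0.128]],
  [[0.208,-0.434,-0.021],[0,0,0.128]],
  [[0.208,-0.434,-0.021],[0,0,0.128]],
])

```text
clock: 22.52
tool_pos: [0.4953, 0.144, 0.0145]
eef_rot: [0.688, 0.726, 0.001, 0.001]
contact_force: [-4.5, -2.4, 25.9]
opening: 0.007
finger_force: 13.0
```

Block 3 pressed with 26 N at 14.5 mm, which is the shallow floor, so it is wrong. I'll roll it toward −y the same way.

Request:
send_rows([
  [[0,0,-0.09],[0,0,0]],
  [[0.08,0,-0.12],[0,0,0]],
  [[0.19,0,-0.12],[0,0,0]],
  [[0.19,0,-0.12],[0,0,0]],
  [[0.19,0,-0.06],[0,0,0]],
  [[0.19,0,0.006],[0,0,0]],
  [[0.19,0,0.006],[0,0,0]],
  [[0.15,0,0.006],[0,0,0]],
  [[0.12,0,0.006],[0,0,0]],
  [[0.106,0,0.006],[0,0,0]],
  [[0.1,0,0.006],[0,0,0]],
  [[0.1,0,0.006],[0,0,0]],
])

```text
clock: 24.02
tool_pos: [0.4934, 0.1741, 0.0101]
eef_rot: [0.688, 0.726, 0.0, 0.0]
contact_force: [0.4, 0.6, 0.2]
opening: 0.004
finger_force: 0.2
```

Request:
send_rows([
  [[-0.014,0,-0.008],[0,0,0]],
  [[-0.027,0,-0.02],[0,0,0]],
  [[-0.041,0,-0.032],[0,0,0]],
  [[-0.056,0,-0.042],[0,0,0]],
  [[-0.07,0,-0.05],[0,0,0]],
  [[-0.084,0,-0.057],[0,0,0]],
  [[-0.099,0,-0.062],[0,0,0]],
  [[-0.115,0,-0.067],[0,0,0]],
  [[-0.131,0,-0.07],[0,0,0]],
  [[-0.147,0,-0.071],[0,0,0]],
  [[-0.163,0,-0.071],[0,0,0]],
  [[-0.163,0,-0.071],[0,0,0]],
])

```text
clock: 25.52
tool_pos: [0.4957, 0.1243, 0.031]
eef_rot: [0.688, 0.725, -0.0, 0.0]
contact_force: [0.1, -1.0, -0.4]
opening: 0.003
finger_force: 0.0
```

```bash
python3 - <<'E'
from h import *
look("w6");rows([])
E
```

```text
blob (205, 237, 148, 18) [[205, 253], [213, 238], [347, 239], [352, 252]]
  edge [352 252] [205 253] 0.0718 yaw 3.4 mid [0.492  0.1299]
blob (445, 167, 115, 88) [[559, 254], [456, 254], [445, 202], [559, 167]]
t 25.57 pos [0.4957 0.1248 0.0311] psi 93.0 F [-0.1  0.2  0.1] q [-0.16  0.86 -0.29  2.03  0.68  0.35 -0.95]
```

```bash
python3 - <<'E'
from h import *
s=get_state();d=snapshot("wrist")
for z in(.004,.048):print(z,wplane(d,s,[[213,238],[347,239]],z).round(4).tolist())
E
```

```text
0.004 [[0.4519, 0.1169], [0.5344, 0.1205]]
0.048 [[0.4602, 0.1364], [0.5247, 0.1393]]
```

Request:
send_rows([
  [[0.05,-0.003,-0.02],[0,0,0]],
  [[0.09,-0.003,-0.01],[0,0,0]],
  [[0.09,-0.003,0.03],[0,0,0]],
  [[0.09,-0.003,0.058],[0,0,0]],
  [[0.09,-0.003,0.058],[0,0,0]],
  [[0.05,-0.003,0.058],[0,0,0]],
  [[0.028,-0.003,0.058],[0,0,0]],
  [[0.016,-0.003,0.058],[0,0,0]],
  [[0.01,-0.003,0.058],[0,0,0]],
  [[0.01,-0.003,0.058],[0,0,0]],
])

```text
clock: 26.88
tool_pos: [0.495, 0.1293, 0.0141]
eef_rot: [0.688, 0.726, 0.001, -0.0]
contact_force: [-1.0, 3.5, 3.8]
opening: 0.008
finger_force: 2.1
```

Request:
send_rows([
  [[-0.015,0,-0.011],[0,0,0]],
  [[-0.027,0,-0.023],[0,0,0]],
  [[-0.041,0,-0.033],[0,0,0]],
  [[-0.056,0,-0.042],[0,0,0]],
  [[-0.071,0,-0.049],[0,0,0]],
  [[-0.088,0,-0.056],[0,0,0]],
  [[-0.104,0,-0.06],[0,0,0]],
  [[-0.121,0,-0.064],[0,0,0]],
  [[-0.138,0,-0.066],[0,0,0]],
  [[-0.155,0,-0.067],[0,0,0]],
  [[-0.17,0,-0.067],[0,0,0]],
  [[-0.17,0,-0.067],[0,0,0]],
])

```text
clock: 28.38
tool_pos: [0.4974, 0.0765, 0.0338]
eef_rot: [0.688, 0.725, -0.0, 0.0]
contact_force: [-0.3, -0.4, 0.5]
opening: 0.002
finger_force: 0.0
```

```bash
python3 - <<'E'
from h import *
s,d=look("w7");rows([(.4955,.054,.04,93),(.4955,.054,.011,93),(.46,-.212,.1,75.5)])
E
```

```text
blob (202, 230, 155, 25) [[356, 252], [202, 254], [214, 230], [346, 231]]
  edge [356 252] [202 254] 0.0766 yaw 3.8 mid [0.494  0.0805]
blob (456, 86, 104, 127) [[559, 86], [559, 200], [511, 212], [469, 189], [456, 120]]
t 28.43 pos [0.4975 0.077  0.0339] psi 93.0 F [ 0.1 -0.1 -0.7] q [-0.06  0.85 -0.3   2.05  0.71  0.34 -0.89]
[-0.076, -0.011, -0.02] [0.0, -0.0, 0.0]
[-0.076, -0.011, 0.076] [0.0, -0.0, 0.0]
[-0.955, -0.175, -0.22] [0.0, -0.0, 0.097]
```

Request:
send_rows([
  [[-0.04,-0.006,-0.03],[0,0,0]],
  [[-0.078,-0.009,-0.02],[0,0,0]],
  [[-0.078,-0.009,0],[0,0,0]],
  [[-0.078,-0.009,0.04],[0,0,0]],
  [[-0.078,-0.009,0.06],[0,0,0]],
  [[-0.078,-0.009,0.072],[0,0,0]],
  [[-0.078,-0.009,0.082],[0,0,0]],
  [[-0.078,-0.009,0.09],[0,0,0]],
  [[-0.078,-0.009,0.09],[0,0,0]],
])

```text
clock: 29.55
tool_pos: [0.496, 0.0537, 0.0076]
eef_rot: [0.688, 0.726, 0.0, 0.0]
contact_force: [-1.6, 0.5, 6.8]
opening: 0.002
finger_force: 3.2
```

```bash
python3 - <<'E'
from h import *
rows([(.461,-.212,.1,75.5),(.461,-.212,.011,75.5)])
E
```

```text
t 29.55 pos [0.496  0.0537 0.0076] psi 93.0 F [-1.6  0.5  6.8] q [-0.06  0.89 -0.23  2.07  0.76  0.26 -0.9 ]
[-0.878, -0.163, -0.308] [0.0, 0.0, 0.097]
[-0.878, -0.164, -0.012] [0.0, 0.0, 0.097]
```

Block 3 is now deep side up, touching at 7.6 mm. Block 1 needs a proper re-probe, since its first test stopped too high.

Request:
send_rows([
  [[0,0,-0.15],[0,0,0]],
  [[-0.1,-0.02,-0.28],[0,0,0.01]],
  [[-0.27,-0.05,-0.28],[0,0,0.03]],
  [[-0.44,-0.08,-0.28],[0,0,0.05]],
  [[-0.61,-0.11,-0.28],[0,0,0.07]],
  [[-0.78,-0.14,-0.28],[0,0,0.09]],
  [[-0.878,-0.164,-0.26],[0,0,0.097]],
  [[-0.878,-0.164,-0.18],[0,0,0.097]],
  [[-0.878,-0.164,-0.12],[0,0,0.097]],
  [[-0.878,-0.164,-0.08],[0,0,0.097]],
  [[-0.878,-0.164,-0.08],[0,0,0.097]],
  [[-0.878,-0.164,-0.08],[0,0,0.097]],
])

```text
clock: 31.05
tool_pos: [0.4611, -0.212, 0.0314]
eef_rot: [0.79, 0.613, 0.0, 0.0]
contact_force: [-0.4, 0.4, 0.5]
opening: 0.007
finger_force: 0.0
```

Request:
send_rows([
  [[0,0,0.03],[0,0,0]],
  [[0,0,0.045],[0,0,0]],
  [[0,0,0.056],[0,0,0]],
  [[0,0,0.064],[0,0,0]],
  [[0,0,0.064],[0,0,0]],
])

```text
clock: 31.68
tool_pos: [0.4607, -0.212, 0.0116]
eef_rot: [0.79, 0.613, -0.0, -0.0]
contact_force: [0.0, -0.1, 0.1]
opening: 0.008
finger_force: 0.0
```

No force at 11.6 mm, so I'll confirm the deep floor.

Request:
send_rows([
  [[0,0,0.007],[0,0,0]],
  [[0,0,0.013],[0,0,0]],
  [[0,0,0.018],[0,0,0]],
  [[0,0,0.018],[0,0,0]],
])

```text
clock: 32.17
tool_pos: [0.4608, -0.2122, 0.0075]
eef_rot: [0.79, 0.613, -0.0, 0.001]
contact_force: [-1.1, 0.9, 14.0]
opening: 0.005
finger_force: 6.9
```

```bash
python3 - <<'E'
from h import *
rows([(.461,-.212,.12,75),(.662,-.108,.12,110),(.662,-.108,.03,110)])
E
```

```text
t 32.17 pos [ 0.4608 -0.2122  0.0075] psi 75.6 F [-1.1  0.9 14. ] q [ 0.49  0.89 -0.25  2.05  0.75  0.29 -0.65]
[0.0, 0.001, -0.375] [0.0, 0.0, 0.003]
[0.503, 0.563, -0.375] [0.0, 0.0, -0.191]
[0.503, 0.563, -0.075] [0.0, 0.0, -0.191]
```

Block 1 is deep. Block 2 was rolled, so I'll verify it by touch too.

Request:
send_rows([
  [[0,0,-0.18],[0,0,0]],
  [[0,0,-0.36],[0,0,0]],
  [[0.12,0.14,-0.37],[0,0,-0.05]],
  [[0.25,0.28,-0.37],[0,0,-0.1]],
  [[0.38,0.42,-0.37],[0,0,-0.15]],
  [[0.503,0.563,-0.37],[0,0,-0.191]],
  [[0.503,0.563,-0.37],[0,0,-0.191]],
  [[0.503,0.563,-0.22],[0,0,-0.191]],
  [[0.503,0.563,-0.1],[0,0,-0.191]],
  [[0.503,0.563,-0.085],[0,0,-0.191]],
  [[0.503,0.563,-0.085],[0,0,-0.191]],
  [[0.503,0.563,-0.085],[0,0,-0.191]],
])

```text
clock: 33.67
tool_pos: [0.6631, -0.1081, 0.0337]
eef_rot: [0.574, 0.819, 0.001, 0.001]
contact_force: [0.3, -0.3, -0.5]
opening: 0.006
finger_force: 0.0
```

Request:
send_rows([
  [[0,0,0.03],[0,0,0]],
  [[0,0,0.05],[0,0,0]],
  [[0,0,0.062],[0,0,0]],
  [[0,0,0.072],[0,0,0]],
  [[0,0,0.082],[0,0,0]],
  [[0,0,0.082],[0,0,0]],
])

```text
clock: 34.42
tool_pos: [0.6621, -0.108, 0.0077]
eef_rot: [0.574, 0.819, 0.0, 0.0]
contact_force: [-1.4, 0.4, 4.4]
opening: 0.004
finger_force: 1.8
```

All four are confirmed deep side up. I'll lift clear and take a final look.

Request:
send_rows([
  [[0,0,-0.1],[0,0,0]],
  [[0,0,-0.3],[0,0,0]],
  [[0,0,-0.5],[0,0,0]],
  [[0,0,-0.7],[0,0,0]],
  [[-0.1,-0.1,-0.7],[0,0,0]],
  [[-0.1,-0.1,-0.7],[0,0,0]],
  [[-0.1,-0.1,-0.7],[0,0,0]],
  [[-0.1,-0.1,-0.7],[0,0,0]],
])

```text
clock: 35.42
tool_pos: [0.6441, -0.145, 0.2167]
eef_rot: [0.573, 0.819, 0.0, -0.001]
contact_force: [-0.2, -0.3, -0.9]
opening: 0.007
finger_force: 0.0
```

```bash
python3 - <<'E'
from h import *
rows([])
a=snapshot("scene")["img"][140:360,90:390];b=snapshot("side")["img"][100:290,190:400]
cv2.imwrite("pics/fin.png",np.hstack([cv2.resize(cv2.convertScaleAbs(i,alpha=2.3),(400,300)) for i in(a,b)]))
E
```

```text
t 35.42 pos [ 0.6441 -0.145   0.2167] psi 110.1 F [-0.2 -0.3 -0.9] q [ 0.51  0.81 -0.73  1.42  0.56  1.12  0.04]
```

View pics/fin.png

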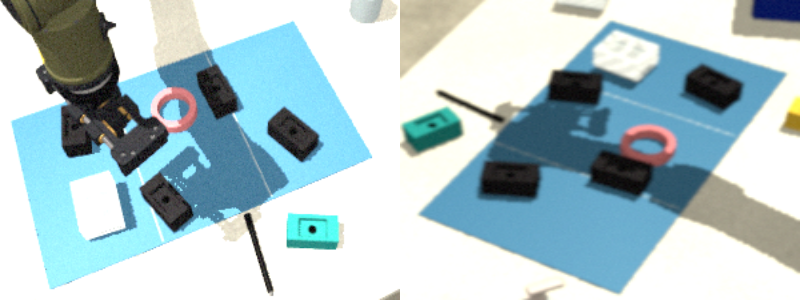

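The final view shows all four blocks flat on the mat, with the trays, tape, bottle and marker where they started and the arm clear.

```bash
python3 -c "
from plant import *
print(finish_job())"
```

```text
the job is handed in; nothing more can be done
None
```

All four blocks ended deep recess up, each checked by fingertip: two were wrong and were rolled over, the other two were already right, and the job was handed in at about 35 s (no verdict was returned).

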